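# Lock the cleaning blocks away in the child-proof canister

## Robot

A 6-joint arm with a two-finger parallel gripper is mounted at the origin on the work surface. World frame = base frame: x ahead of the robot, y to its left, z up, the work surface at z = 0. Lengths are in mm, angles in rad, forces in N, time in s.
With the tool pointing down it reaches from about 350 to 775 mm from the base axis. Payload 7.3 kg.
Tool frame: the origin (TCP) lies on the mounting face of the last link; the fingertips stand 178 mm ahead of it and the grasp point (between the pads) lies 159 mm ahead of it; z points along the fingers, y is the line along which they close (so a half turn about z gives the same grasp; the last joint's range is limited). The gripper opens to 92 mm and grips with 3 to 60 N. Pads are 19 mm wide; open, the fingers measure 130 mm over their backs; the gripper's body (75 mm by 190 mm) begins 47 mm behind the grasp point.
Start: joints at [-1.397, 0.342, 1.524, -0, 1.275, -0.146], TCP at [165.068, -498.378, 404.741] pointing down, gripper open.
Joint ranges: [-2.53, 2.53], [-0.77, 2.02], [0.04, 2.7], [-1, 4.14], [0.28, 2.66], [-3.11, 3.11]. Speed limits (rad/s): [2.57, 2.57, 3.14, 3.14, 3.14, 3.14].

## Interface

Orientations are given as [roll, pitch, yaw] about the fixed x, y, z axes, in that order (R = Rz(yaw) Ry(pitch) Rx(roll)).
In Python, from plant import bot gives the robot as it stands.
- The arm moves only by the shell command python3 shift.py 'ROWS'. ROWS is a JSON list of rows, 1 to 5 of them, each written [opening, [dx, dy, dz], turn]: the finger opening in mm, then dx, dy, dz in mm, then a turn about the tool's z in rad; each row is the pose to reach, as a shift and turn from the pose commanded when the command began, along the tool's axes at that moment; what a row does not reach only later rows make up. A row lasts 1/8 s, in which the tool goes at most 62.5 mm and 0.188 rad, less where a joint would pass 70% of its speed; a pose out of reach is approached as far as the arm can. The fingers move at their own pace and stop on an object; the grip force is fixed at half the most. Time passes only in rows, so rows that do not move let the fingers close. It prints the time, the measured TCP pose, the force, the opening and the grip force at its end. Input that does not fit is refused with a message, and nothing moves.
- bot.get_obs(): the state, without advancing time (a new reading comes with each control period).
- bot.capture(name): name is "side" or "top"; returns a dict with "color" (400x640x3 uint8, red, green, blue), "K" (3x3 intrinsics, pixels), "R" (3x3) and "t" (3): a world point X has camera coordinates R X + t. Camera axes: x right, y down, z forward; pixel columns grow to the right and rows downward; lengths in mm; the calibration is good to about 2 mm. A picture is of the moment at which its call begins. There is no depth.
- bot.close_job(): hands the job in; it is judged then, once.
The state is a dict: "time": time; "joint_positions": joint angles; "dq": joint speeds; "tau": joint torques, N m; "tool_pos": TCP position; "tcp_rot": TCP orientation; "contact_force": force on the tool from outside, world axes, zero at the start; "moment": the same for the moment, N m; "grip_width": finger opening in mm; "finger_force": force on a finger pad.
Only numpy, scipy, OpenCV 4.12 (cv2) and the standard library are available. Lean on these libraries where they do the work, as an engineer would, in place of code of your own. Each camera call takes 0.05 s, during which the arm holds its last target. There are 200 camera calls.

## Task

Put both loose cleaning blocks into the round white canister, then fit its lid into the mouth with the two lugs in the two gaps, press it down against the springy seal, turn it clockwise (seen from above) as far as the stops, and let it spring up so that it stays caught under the rim. Leave the lunchbox, jar and spatula where they are.

Things in the scene. Friction and masses are not known exactly. Their poses are not given: they have to be found in the camera images.
- canister: White round canister screwed to the counter, open on top: 142 mm in diameter (160 over its thin foot plate), 132 mm high, walls 4 mm, inner floor at 6 mm. Origin: centre of its underside, z up. It does not move. An inward rim round the mouth has two gaps, on the +x and -x sides; the shape repeats every half turn.
- mouth (a point): Centre of the mouth, level with the rim's top (132 mm above the counter); axes as the canister's. The rim is 5 mm thick (underside at 127 mm) and 108 mm in inner diameter; below it the hollow is 134 mm wide, with a black ledge (106 mm inner diameter) at 108 mm that shows dark through the gaps. A lid that is not in the gaps lies on the rim at 132 mm.
- gap (a point): Centre of the +x gap, 61 mm from the axis, level with the rim's top. Each gap spans 40 degrees (20 either side). Seen from above, clockwise of each gap's centre, under the rim: a lip 4 mm deep from 20 to 28 degrees, then a pocket, then a deep stop at 66. A lug lies in the pocket with the lid turned 38 to 56 degrees clockwise. Deep stops also block anticlockwise turning.
- ring (a joint): Depth (m, 0 to 0.014) to which the sprung black seal ring in the mouth is pushed: 106 mm outer, 86 mm inner diameter (blocks pass through it), top at 125 mm above the counter at 0. About 5 N starts it, 10 N at 10 mm, 12 N at 14 mm. The lid rests on it, lugs 5 mm deep in the gaps; it can turn only when pressed 10 mm or more. Locked and let go: about 0.005, lug tops against the rim's underside.
- lid: White loose lid, 180 g: disc 100 mm in diameter, 8 mm thick, with two flat lugs 18 mm wide, 7 mm thick, flush with its underside, on its +x and -x sides, 126 mm over both. A grip bar along x (in line with the lugs), 70 mm long, 24 mm wide, stands from 8 to 46 mm above the underside. Origin: centre of the underside, z up. Starts flat on the counter, bar up; same after half a turn.
- block_a: Off-white pressed cleaning block, 64 mm long (x) by 32 mm wide (y) by 24 mm high (z), about 70 g, lying flat on the counter. Origin: centre of its underside. It may lie in any attitude in the canister.
- block_b: A second block just like block_a, on the other side of the work.
- lunchbox: Green open two-compartment lunchbox, 130 mm (x) by 190 mm (y), 50 mm high, standing loose at the far edge; leave alone. Origin: centre of its underside.
- jar: Clear glass jar with a bail-clip lid, 96 mm in diameter, 148 mm high, loose, far left; leave alone. Origin: centre of its underside.
- spatula: Spatula with a dark silicone blade (100 by 55 mm, 8 mm thick, towards its +x) and a grey handle, 260 mm long along its x axis, lying loose on the counter, far right, roughly along the world y; leave alone. Origin: middle of its length, underside.

How it is judged (in metres and radians):
On the way, in this order (a step that is already met when the one before it is completed fails the run):
1. one block is inside the canister (((horizontal distance between block_a and canister below 0.067 m and height (world z) of block_a below 0.1 m) or (horizontal distance between block_b and canister below 0.067 m and height (world z) of block_b below 0.1 m))), for 0.1 s.
2. both blocks are inside the canister (horizontal distance between each of block_a, block_b and canister below 0.067 m and height (world z) of each of block_a, block_b below 0.1 m), for 0.1 s.
3. the lid sits in the mouth with its lugs in the gaps (horizontal distance between lid and canister below 0.008 m and z of lid in the frame of canister below 0.128 m and angle between the x axis of lid and the x axis of canister, either way round below 0.4 rad), for 0.05 s.
4. the lid is pressed down and turned past the lips (value of joint ring above 0.003 m and horizontal distance between lid and canister below 0.008 m and angle between the x axis of lid and the x axis of canister, either way round above 0.6 rad), for 0.05 s.
At the end, for the whole second after the job is handed in: Both blocks are inside the canister (within 67 mm of its axis and below 100 mm) and the lid is caught under the rim: within 8 mm of the axis, level within 0.08 rad, turned 0.6 to 1.1 rad clockwise from the gaps, at rest, holding the sprung seal ring down by 3 to 7.8 mm with nothing touching it (all of step 2 and all of step 4 and value of joint ring below 0.0078 m and angle between the x axis of lid and the x axis of canister, either way round below 1.1 rad and angle between lid's own z axis and vertical below 0.08 rad and linear speed of lid below 0.01 m/s).
It fails at once if the lunchbox, jar or spatula is moved by more than 25 mm (distance of any of lunchbox, jar, spatula from where it was at the start of the episode above 0.025 m).
It fails at once if the jar is tipped (angle between jar's own z axis and vertical above 0.3 rad).
It also fails if it takes over 69 s, if anything falls off the work surface, if the arm or the gripper's body presses on something with over 40 N, if the wrist force passes 120 N, or if a joint passes its speed limit or range.

## Working session

There is one attempt and no reset: what is moved stays moved. The work goes in short steps, Python scripts to look and compute and a shell command to move; the robot and the scene stay as the last step left them, time stands still between calls to the robot, and variables do not carry over. Pictures are saved under pics/ and viewed, at most 10 in all, crops included, and the job is handed in when it is done.

```bash
ls; mkdir -p pics
python3 - <<'E'
from plant import bot
import cv2
for n in("side","top"):
    c=bot.capture(n); cv2.imwrite(f"pics/{n}0.png",c["color"][:,:,::-1]); print(n,c["K"].round(1).tolist(),c["R"].round(4).tolist(),c["t"].round(1).tolist())
o=bot.get_obs();print(o["time"],o["tool_pos"],o["tcp_rot"])
E
```

```text
pics
plant.py
shift.py
side [[372.6, 0.0, 318.0], [0.0, 372.6, 199.4], [0.0, 0.0, 1.0]] [[-0.9969, -0.0784, 0.0018], [-0.0432, 0.5305, -0.8466], [0.0654, -0.8441, -0.5323]] [594.6, 115.7, 988.5]
top [[404.6, 0.0, 325.2], [0.0, 404.6, 204.1], [0.0, 0.0, 1.0]] [[0.0065, -1.0, -0.0045], [-0.9957, -0.0061, -0.0926], [0.0926, 0.0051, -0.9957]] [2.9, 606.7, 1121.8]
0.1 [ 165.03460499 -498.26396788  404.11744304] [-3.14024683e+00 -1.91652403e-04  3.19783238e-01]
```

View pics/side0.png

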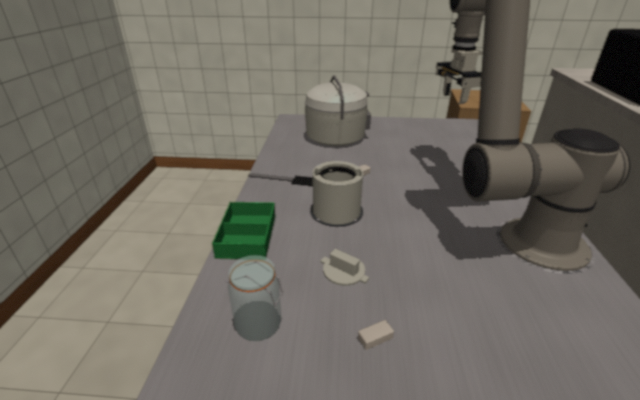

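View pics/top0.png

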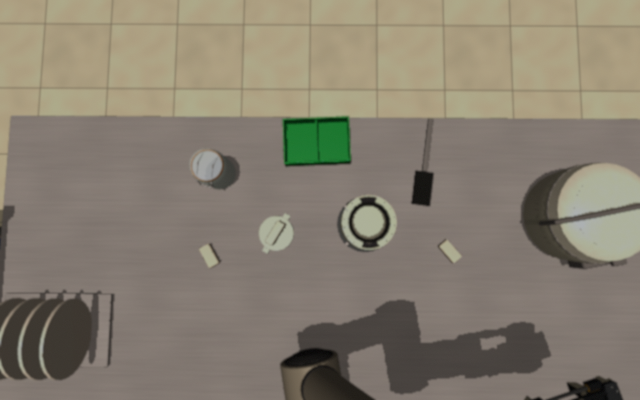

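The side view shows the lid at about (344,266), the canister at (338,193), block A at (376,333) and the other block peeking out at (364,170). In the top view the canister is at (368,222), the lid at (276,233) and the blocks at (209,255) and (450,251). Next I measure with masks.

```bash
cat > h.py <<'E'
import numpy as np,cv2
from plant import bot
def cap(n): return bot.capture(n)
def ray(c,p,z):
    d=c["R"].T@np.linalg.solve(c["K"],[p[0],p[1],1.]); o=-c["R"].T@c["t"]
    return o+d*(z-o[2])/d[2]
def tri(c1,p1,c2,p2):
    P=[c["K"]@np.c_[c["R"],c["t"]] for c in(c1,c2)]
    X=cv2.triangulatePoints(P[0],P[1],np.array(p1,float).reshape(2,1),np.array(p2,float).reshape(2,1))[:,0]
    return X[:3]/X[3]
def proj(c,X):
    q=c["K"]@(c["R"]@np.array(X,float)+c["t"]); return q[:2]/q[2]
def mask(c,box,lo,hi=256):
    """bright-ness mask in box x0,y0,x1,y1 -> largest contours"""
    g=c["color"].min(2); m=np.zeros(g.shape,np.uint8); x0,y0,x1,y1=box
    m[y0:y1,x0:x1]=((g[y0:y1,x0:x1]>=lo)&(g[y0:y1,x0:x1]<hi))*255
    k,_=cv2.findContours(m,cv2.RETR_EXTERNAL,cv2.CHAIN_APPROX_NONE)
    return sorted(k,key=cv2.contourArea)[::-1],m
E
python3 - <<'E'
from h import *
t=cap("top");s=cap("side")
im=t["color"][:,:,::-1]
a=cv2.resize(im[195:275,320:420],None,fx=4,fy=4,interpolation=cv2.INTER_CUBIC)
b=cv2.resize(im[195:275,190:310],None,fx=3.3,fy=4,interpolation=cv2.INTER_CUBIC)
d=cv2.resize(s["color"][150:350,300:400,::-1],None,fx=4,fy=3,interpolation=cv2.INTER_CUBIC)[:600]
cv2.imwrite("pics/z.png",cv2.hconcat([a,b])[:, :800]); 
for box in[(190,235,230,275),(430,230,470,270),(245,205,305,260)]:
    for lo in(130,150,170):
        k,_=mask(t,box,lo); r=cv2.minAreaRect(k[0]); print("top",lo,cv2.contourArea(k[0]),r)
for box in[(350,310,400,355),(315,245,375,290)]:
    for lo in(130,150):
        k,_=mask(s,box,lo); r=cv2.minAreaRect(k[0]); print("side",lo,cv2.contourArea(k[0]),r)
print(t["color"][222,330:410].min(1).tolist()); print(t["color"][185:265,368].min(1).tolist())
E
```

```text
top 130 179.0 ((207.72926330566406, 255.42037963867188), (21.069494247436523, 9.656851768493652), 61.38954162597656)Traceback (most recent call last):
  File "<stdin>", line 10, in <module>
IndexError: list index out of range
```

View pics/z.png

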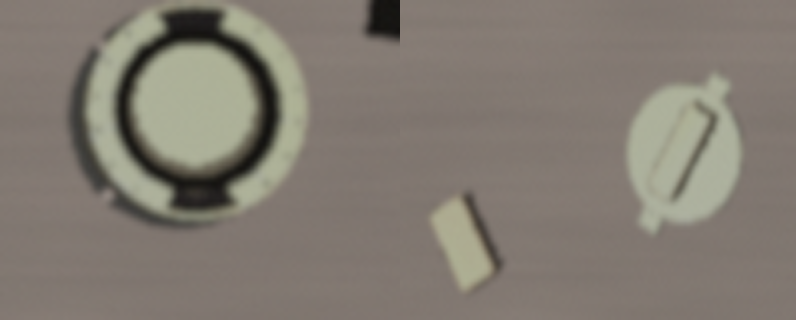

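The crop shows the canister's ring with dark gaps near (368,200) and (370,244), the lid with lugs tilted at about (299,216) and (269,251), and the left block at about (208,256). Now sub-pixel measurements.

```bash
cat > m.py <<'E'
from h import *
from scipy.ndimage import map_coordinates
from scipy.optimize import least_squares
t=cap("top");s=cap("side")
def bm(c,box,th):
    im=c["color"].astype(float); q=im[...,1]; x0,y0,x1,y1=box; f=8
    z=cv2.resize(q[y0:y1,x0:x1],None,fx=f,fy=f,interpolation=cv2.INTER_CUBIC)
    k,_=cv2.findContours((z>th).astype(np.uint8),cv2.RETR_EXTERNAL,cv2.CHAIN_APPROX_NONE)
    return (max(k,key=cv2.contourArea)[:,0]+.5)/f-.5+[x0,y0]
def rect(c,box,th,z):
    p=np.array([ray(c,u,z)[:2] for u in bm(c,box,th)],np.float32); return cv2.minAreaRect(p),p
if __name__=="__main__":
    g=t["color"][...,1]; print("G", g[255,200:220].tolist(), g[233,255:300].tolist())
    print(s["color"][333,355:398,1].tolist(),s["color"][270,318:372,1].tolist())
    for n,b in(("L",(190,235,230,275)),("R",(430,230,470,270))):
        for th in(140,150): print(n,th,rect(t,b,th,24)[0])
    r,p=rect(t,(245,205,305,260),150,8); print("lid",r)
    G=t["color"][...,1].astype(float)
    c0=np.array(ray(t,(368.5,222),132)[:2]); A=np.radians(np.arange(0,360,1))
    for it in range(3):
        rr=np.arange(45,85,.25)
        X=lambda a,r:proj(t,[c0[0]+r*np.cos(a),c0[1]+r*np.sin(a),132])
        im=np.array([[X(a,r) for r in rr] for a in A])
        v=map_coordinates(G,[im[...,1],im[...,0]],order=1)
        vg=v[:,(rr>58)&(rr<63)].mean(1)
        good=vg>150
        inn=np.array([rr[np.argmax((row>130))] for row in v])
        out=np.array([rr[60]+.25*np.argmax(row[60:]<145) for row in v])
        def fit(r):
            P=np.c_[c0[0]+r*np.cos(A),c0[1]+r*np.sin(A)][good]
            return least_squares(lambda q:np.hypot(*(P-q[:2]).T)-q[2],[*c0,60],loss="soft_l1").x
        fi,fo=fit(inn),fit(out); c0=fi[:2]
    print("inner",fi,"outer",fo)
    d=np.where(vg<110)[0]; print("gap",d.tolist())
    w=np.clip(150-vg,0,None); print("gapdir",np.degrees(np.angle((w*np.exp(2j*A)).sum())/2))
    cs,ct=s,t
E
python3 m.py
```

```text
G [122, 134, 153, 167, 173, 173, 172, 171, 172, 171, 172, 171, 170, 156, 128, 88, 66, 80, 101, 114] [121, 121, 125, 141, 162, 174, 176, 177, 176, 177, 176, 176, 173, 166, 163, 167, 174, 176, 177, 176, 177, 175, 166, 142, 110, 109, 141, 165, 174, 177, 177, 177, 176, 176, 177, 176, 174, 164, 144, 126, 120, 119, 119, 119, 120]
[114, 112, 107, 105, 115, 133, 145, 151, 151, 152, 152, 152, 152, 153, 153, 153, 153, 154, 153, 153, 154, 155, 154, 154, 156, 155, 155, 155, 156, 156, 154, 153, 150, 144, 135, 125, 121, 114, 110, 110, 112, 114, 114] [116, 116, 116, 115, 117, 125, 139, 148, 151, 150, 150, 150, 151, 149, 150, 150, 149, 150, 149, 148, 144, 138, 132, 121, 108, 98, 95, 94, 93, 91, 93, 92, 93, 93, 94, 97, 96, 93, 91, 97, 114, 134, 146, 150, 150, 147, 137, 125, 116, 114, 113, 114, 112, 113]
L 140 ((459.5912170410156, 337.5511779785156), (62.80654525756836, 30.513580322265625), 30.266767501831055)
L 150 ((459.5544128417969, 337.221435546875), (60.47956848144531, 28.43876075744629), 30.16038703918457)
R 140 ((476.3108215332031, -347.18389892578125), (62.048095703125, 30.607215881347656), 40.19295120239258)
R 150 ((476.22613525390625, -346.8265075683594), (59.87137985229492, 28.370548248291016), 40.744293212890625)
lid ((524.7891235351562, 149.2711639404297), (99.05270385742188, 97.90149688720703), 12.287384033203125)
inner [ 552.25929711 -106.40901612   54.61976462] outer [ 552.40972679 -107.00532778   70.25591055]
gap [0, 1, 2, 3, 4, 5, 6, 7, 8, 9, 10, 11, 12, 13, 14, 15, 16, 17, 18, 19, 20, 21, 164, 165, 166, 167, 168, 169, 170, 171, 172, 173, 174, 175, 176, 177, 178, 179, 180, 181, 182, 183, 184, 185, 186, 187, 188, 189, 190, 191, 192, 193, 194, 195, 196, 197, 198, 199, 200, 201, 344, 345, 346, 347, 348, 349, 350, 351, 352, 353, 354, 355, 356, 357, 358, 359]
gapdir 2.5229571594766984
```

```bash
cat > m2.py <<'E'
from m import *
def rays_gap(X,c,p): return np.hypot(*(proj(c,X)-p))
# lid: lug tips & disc, bar top
P=bm(t,(245,200,310,265),140); W=np.array([ray(t,u,7)[:2] for u in P])
from scipy.spatial.distance import cdist
D=cdist(W,W); i,j=np.unravel_index(D.argmax(),D.shape); c=W.mean(0)
h=cv2.convexHull(P.astype(np.float32))[:,0]
q=np.array([ray(t,u,8)[:2] for u in P]); cen,_,_=cv2.fitEllipse(q.astype(np.float32)),0,0
r=np.hypot(*(W-np.array(cen[0])).T); A=np.arctan2(*(W-np.array(cen[0])).T[::-1])
m=r>54; print("lid c",cen[0],"len",D.max(),W[i],W[j],"lugdir",np.degrees(np.angle(np.exp(2j*A[m]).sum())/2))
md=r<51.5
f=least_squares(lambda v:np.hypot(*(q[md]-v[:2]).T)-v[2],[*cen[0],50],loss="soft_l1").x; print("disc circle",f)
# heights: top-view corner vs side silhouette extremes
def ext(c,box,th):
    p=bm(c,box,th); return {"up":p[p[:,1].argmin()],"left":p[p[:,0].argmin()],"right":p[p[:,0].argmax()]}
for n,bt,bs in(("L",(190,235,230,275),(350,310,405,355)),("R",(430,230,470,270),(361,160,380,180))):
    cor=cv2.boxPoints(cv2.minAreaRect(bm(t,bt,140).astype(np.float32)))
    for k,u in ext(s,bs,132).items():
        best=sorted((rays_gap(X:=tri(t,v,s,u),s,u)+rays_gap(X,t,v),*X.round(1)) for v in cor)[0]; print(n,k,u,best)
im=s["color"][:,:,::-1]
a=cv2.resize(im[240:290,310:380],None,fx=8,fy=8,interpolation=cv2.INTER_CUBIC)
b=cv2.resize(t["color"][205:265,250:305,::-1],(366,400),interpolation=cv2.INTER_CUBIC)
cv2.imwrite("pics/lid.png",cv2.resize(cv2.hconcat([a,b]),None,fx=.85,fy=.85))
E
python3 m2.py
```

```text
lid c (524.8728637695312, 149.2985382080078) len 129.00388221324937 [472.29741695 185.90926047] [577.92742648 111.8531823 ] lugdir -31.073980797446747
disc circle [524.60335409 149.45575246  50.25631371]
L up [383.4375 320.0625] (np.float64(0.5782514965617144), np.float64(440.3), np.float64(308.6), np.float64(22.7))
L left [358.9375 331.0625] (np.float64(1.7608083271341866), np.float64(492.4), np.float64(340.1), np.float64(24.0))
L right [393.0625 330.8125] (np.float64(0.22172801517038812), np.float64(424.8), np.float64(334.8), np.float64(24.6))
R up [363.5625 164.3125] (np.float64(0.25290065467345224), np.float64(463.1), np.float64(-379.5), np.float64(22.9))
R left [360.5625 165.0625] (np.float64(3.5624826295164356), np.float64(467.8), np.float64(-381.4), np.float64(18.5))
R right [369.3125 167.1875] (np.float64(0.41563009627605085), np.float64(443.4), np.float64(-355.8), np.float64(24.4))
```

View pics/lid.png

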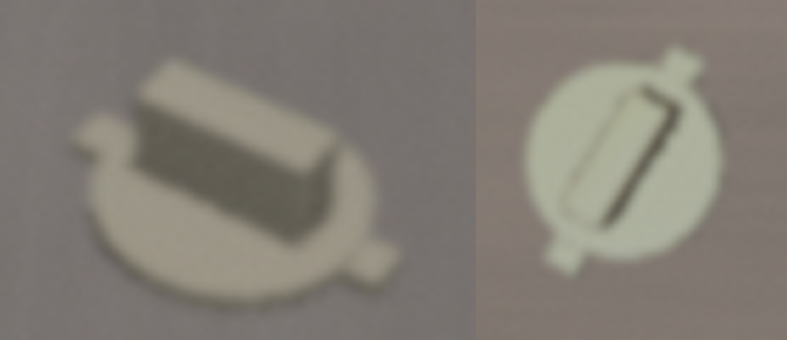

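The picture shows the lid with the bar's top face centred at about (344.6,256.9) in the side view and (274.9,232.9) in the top view. The lug axis runs at about -31°.

```bash
cat > to.py <<'E'
import sys,numpy as np
from scipy.spatial.transform import Rotation as Ro
from plant import bot
def show():
    o=bot.get_obs(); R=Ro.from_euler("xyz",o["tcp_rot"])
    print("t",round(o["time"],2),"pos",np.round(o["tool_pos"],1),"yaw",round(o["tcp_rot"][2],3),"q6",round(o["joint_positions"][5],2),"w",round(o["grip_width"],1),"F",np.round(o["contact_force"],1))
    a=[float(v) for v in sys.argv[1:]]
    for i in range(0,len(a),4):
        x,y,z,yaw=a[i:i+4]
        d=R.inv().apply(np.array([x,y,z])-o["tool_pos"]); tw=-(yaw-o["tcp_rot"][2]); tw=(tw+np.pi/2)%np.pi-np.pi/2
        print("row",d.round(1),round(tw,3))
show()
E
python3 - <<'E'
from m import *
print("bar top",tri(t,(274.9,232.9),s,(344.6,256.9)))
# canister height: rim outer leftmost/back edge in side vs. top circle
for X in([552.3,-106.5,132],[552.3,-36,132]): print(proj(s,X))
print(s["color"][185:225,338,1].tolist(), s["color"][160:190,338,1].tolist())
E
python3 to.py 476.3 -347 260 0.701 476.3 -347 182 0.701
```

```text
bar top [523.01331068 146.5872904   42.20357261]
[336.74309259 172.16247148]
[335.78561395 184.66570746]
[119, 104, 104, 104, 104, 105, 105, 104, 105, 104, 105, 105, 103, 104, 104, 104, 105, 104, 104, 105, 104, 104, 105, 105, 104, 105, 105, 105, 104, 104, 105, 105, 105, 104, 105, 104, 104, 103, 95, 76] [127, 138, 141, 129, 110, 90, 62, 31, 16, 12, 19, 53, 81, 94, 97, 98, 99, 98, 99, 98, 105, 122, 141, 148, 140, 119, 104, 104, 104, 104]
t 0.5 pos [ 165.1 -498.4  404.7] yaw 0.32 q6 -0.15 w 91.8 F [ 0.9  0.1 -0.6]
row [343.  -45.9 144.7] -0.381
row [343.  -45.9 222.7] -0.381
```

```bash
python3 shift.py '[[80,[60,-8,20],-0.1],[80,[115,-16,50],-0.2],[80,[170,-24,80],-0.3],[80,[225,-30,110],-0.381],[80,[280,-38,140],-0.381]]'; python3 to.py 476.3 -347 235 0.701 476.3 -347 182 0.701
```

```text
time: 1.12
tool_pos: [417.6, -374.9, 265.7]
tcp_rot: [3.141, 0.0, 0.702]
contact_force: [0.1, 0.3, -0.1]
grip_width: 80.0
finger_force: 0.0
t 1.12 pos [ 417.6 -374.9  265.7] yaw 0.702 q6 0.0 w 80.0 F [ 0.1  0.3 -0.1]
row [62.8 16.5 30.7] 0.001
row [62.9 16.5 83.7] 0.001
```

```bash
python3 shift.py '[[60,[50,13,20],0],[60,[63,16.5,40],0],[60,[63,16.5,65],0],[60,[63,16.5,83],0],[60,[63,16.5,83],0]]'; python3 to.py 476.3 -347 182 0.701; python3 shift.py '[[15,[0,0,0],0],[15,[0,0,0],0],[15,[0,0,0],0],[15,[0,0,0],0],[15,[0,0,-60],0]]'; python3 to.py 552.3 -106.7 360 1.57 552.3 -106.7 360 0.7
```

```text
time: 1.75
tool_pos: [473.9, -348.0, 182.1]
tcp_rot: [-3.139, 0.0, 0.7]
contact_force: [-0.2, -0.1, 0.7]
grip_width: 59.9
finger_force: 0.0
t 1.75 pos [ 473.9 -348.   182.1] yaw 0.7 q6 0.11 w 59.9 F [-0.2 -0.1  0.7]
row [2.4 0.8 0.1] -0.001
time: 2.38
tool_pos: [473.7, -346.8, 239.7]
tcp_rot: [-3.131, 0.001, 0.701]
contact_force: [1.3, -0.8, -0.8]
grip_width: 31.6
finger_force: 30.0
t 2.38 pos [ 473.7 -346.8  239.7] yaw 0.701 q6 0.11 w 31.6 F [ 1.3 -0.8 -0.8]
row [ 214.7 -134.1 -119.1] -0.869
row [ 214.7 -134.1 -119.1] 0.001
```

```bash
python3 shift.py '[[15,[10,-6,-55],0],[15,[45,-28,-95],0],[15,[95,-60,-119],0],[15,[145,-91,-119],0],[15,[195,-122,-119],0]]'; python3 to.py 552.3 -106.7 360 0.7 552.3 -106.7 265 0.7
```

```text
time: 3.0
tool_pos: [545.4, -126.8, 363.0]
tcp_rot: [3.141, -0.001, 0.701]
contact_force: [0.4, -0.9, -0.5]
grip_width: 31.8
finger_force: 30.0
t 3.0 pos [ 545.4 -126.8  363. ] yaw 0.701 q6 0.5 w 31.8 F [ 0.4 -0.9 -0.5]
row [ 18.3 -11.    3. ] 0.001
row [ 18.2 -11.   98. ] 0.001
```

```bash
python3 shift.py '[[15,[18,-11,0],0],[15,[18,-11,0],0],[15,[18,-11,40],0],[15,[18,-11,75],0],[15,[18,-11,98],0]]'; python3 shift.py '[[42,[0,0,0],0],[42,[0,0,0],0],[42,[0,0,0],0],[42,[0,0,-60],0],[42,[0,0,-100],0]]'; python3 to.py 459.5 337.5 260 0.528 459.5 337.5 182 0.528
python3 - <<'E'
from h import *
t=cap("top");cv2.imwrite("pics/b1.png",cv2.resize(t["color"][170:280,300:440,::-1],None,fx=4,fy=4))
E
```

```text
time: 3.62
tool_pos: [551.1, -109.9, 262.7]
tcp_rot: [-3.14, 0.002, 0.7]
contact_force: [0.1, -0.2, -1.4]
grip_width: 31.6
finger_force: 30.0
time: 4.25
tool_pos: [552.0, -108.8, 367.7]
tcp_rot: [3.138, -0.002, 0.701]
contact_force: [-0.4, 0.4, -0.6]
grip_width: 42.0
finger_force: 0.0
t 4.25 pos [ 552.  -108.8  367.7] yaw 0.701 q6 0.54 w 42.0 F [-0.4  0.4 -0.6]
row [ 216.9 -401.1  106.8] 0.173
row [ 216.7 -401.4  184.8] 0.173
```

View pics/b1.png

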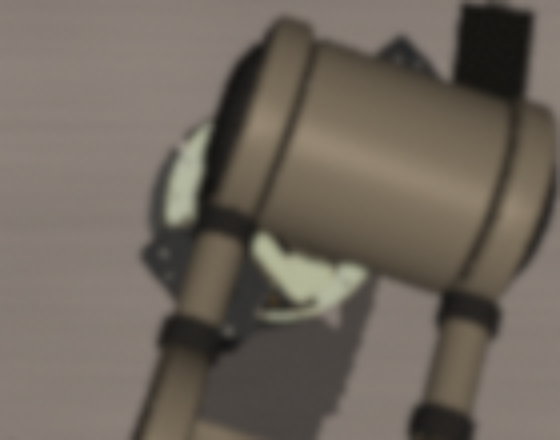

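The arm hides the canister at (368,222), so I'll check it once the arm is away over the second block.

```bash
python3 shift.py '[[60,[28,-52,0],0.1],[60,[54,-102,0],0.173],[60,[81,-152,0],0.173],[60,[108,-202,10],0.173],[60,[134,-252,30],0.173]]'; python3 shift.py '[[60,[24,-52,20],0],[60,[48,-104,40],0],[60,[60,-132,60],0],[60,[60,-132,70],0],[60,[60,-132,70],0]]'; python3 to.py 459.5 337.5 182 0.528
```

```text
time: 4.92
tool_pos: [491.5, 172.1, 335.8]
tcp_rot: [3.14, -0.004, 0.528]
contact_force: [1.1, 1.0, -1.2]
grip_width: 59.9
finger_force: 0.0
time: 5.55
tool_pos: [477.2, 314.0, 264.2]
tcp_rot: [3.141, 0.001, 0.528]
contact_force: [0.6, -0.6, 1.5]
grip_width: 60.2
finger_force: 0.0
t 5.55 pos [477.2 314.  264.2] yaw 0.528 q6 1.49 w 60.2 F [ 0.6 -0.6  1.5]
row [ -3.3 -29.2  82.2] -0.0
```

```bash
python3 shift.py '[[60,[-3.3,-29.2,0],0],[60,[-3.3,-29.2,10],0],[60,[-3.3,-29.2,45],0],[60,[-3.3,-29.2,82],0],[60,[-3.3,-29.2,82],0]]'; python3 to.py 459.5 337.5 182 0.528; python3 shift.py '[[15,[0,0,0],0],[15,[0,0,0],0],[15,[0,0,0],0],[15,[0,0,0],0],[15,[0,0,-60],0]]'; python3 shift.py '[[15,[0,0,-60],0],[15,[0,0,-118],0],[15,[0,0,-118],0]]'; python3 to.py 552.3 -106.7 360 0.528
```

```text
time: 6.18
tool_pos: [460.1, 336.6, 181.0]
tcp_rot: [3.141, 0.003, 0.526]
contact_force: [0.9, 0.3, 0.7]
grip_width: 60.3
finger_force: 0.0
t 6.17 pos [460.1 336.6 181. ] yaw 0.526 q6 1.54 w 60.3 F [0.9 0.3 0.7]
row [-0.1 -1.1 -1. ] -0.002
time: 6.8
tool_pos: [458.3, 337.4, 238.9]
tcp_rot: [-3.141, 0.011, 0.528]
contact_force: [1.5, -0.5, -0.2]
grip_width: 32.0
finger_force: 30.0
time: 7.18
tool_pos: [460.1, 338.6, 365.6]
tcp_rot: [3.141, -0.01, 0.528]
contact_force: [0.6, 0.3, -1.5]
grip_width: 32.0
finger_force: 30.0
t 7.17 pos [460.1 338.6 365.6] yaw 0.528 q6 1.54 w 32.0 F [ 0.6  0.3 -1.5]
row [-144.8  431.1    4.3] 0.0
```

Run:
```python
from h import *
t=cap("top");cv2.imwrite("pics/b2.png",cv2.resize(t["color"][180:280,180:430,::-1],None,fx=3.2,fy=3.2,interpolation=cv2.INTER_CUBIC))
```

```text
(no output)
```

View pics/b2.png

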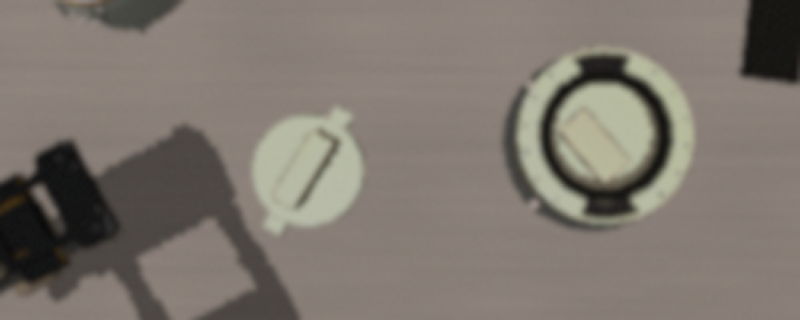

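The first block lies flat in the canister at crop (595,143), the lid is undisturbed at (307,170), and the second block is held.

```bash
python3 shift.py '[[15,[-19,57,0],0],[15,[-38,115,0],0],[15,[-57,172,0],0],[15,[-76,230,0],0],[15,[-95,287,0],0]]'; python3 shift.py '[[15,[-17,52,0],0],[15,[-34,102,0],0],[15,[-48,143,0],0],[15,[-48,143,0],0]]'; python3 to.py 552.3 -106.7 360 0.528 552.3 -106.7 270 0.528
```

```text
time: 7.85
tool_pos: [521.8, 40.5, 358.4]
tcp_rot: [-3.14, 0.003, 0.528]
contact_force: [0.6, 0.5, -0.3]
grip_width: 31.8
finger_force: 30.0
time: 8.35
tool_pos: [552.5, -108.1, 358.0]
tcp_rot: [-3.139, 0.003, 0.524]
contact_force: [-0.5, 0.4, -1.3]
grip_width: 31.8
finger_force: 30.0
t 8.35 pos [ 552.5 -108.1  358. ] yaw 0.524 q6 0.72 w 31.8 F [-0.5  0.4 -1.3]
row [ 0.5 -1.3 -2. ] -0.004
row [ 0.7 -1.1 88. ] -0.004
```

```bash
python3 shift.py '[[15,[0.6,-1.2,0],0],[15,[0.6,-1.2,50],0],[15,[0.6,-1.2,85],0],[15,[0.6,-1.2,85],0]]'; python3 shift.py '[[42,[0,0,0],0],[42,[0,0,0],0],[42,[0,0,0],0],[42,[0,0,-60],0],[42,[0,0,-100],0]]'; python3 to.py 524.5 149 280 -0.542
```

```text
time: 8.85
tool_pos: [551.5, -102.2, 272.8]
tcp_rot: [-3.136, 0.005, 0.53]
contact_force: [0.9, -0.5, 0.5]
grip_width: 31.7
finger_force: 30.0
time: 9.48
tool_pos: [552.6, -104.1, 378.4]
tcp_rot: [3.139, -0.002, 0.528]
contact_force: [0.7, -0.1, -0.9]
grip_width: 42.1
finger_force: 0.0
t 9.47 pos [ 552.6 -104.1  378.4] yaw 0.528 q6 0.72 w 42.1 F [ 0.7 -0.1 -0.9]
row [ 102.9 -233.1   98. ] 1.07
```

```bash
python3 shift.py '[[60,[20,-46,0],0.18],[60,[41,-93,0],0.36],[60,[62,-140,0],0.54],[60,[83,-186,30],0.72],[60,[103,-233,60],0.9]]'; python3 shift.py '[[60,[0,0,0],0.17],[60,[0,0,0],0.17],[60,[0,0,0],0.17]]'; python3 to.py 524.5 149 194 -0.542
python3 - <<'E'
from m import *
im=t["color"][...,::-1]
cv2.imwrite("pics/b3.png",cv2.hconcat([cv2.resize(im[185:265,330:410],(360,360),interpolation=cv2.INTER_CUBIC),cv2.resize(s["color"][240:290,310:380,::-1],(400,360))]))
E
```

```text
time: 10.1
tool_pos: [524.0, 150.6, 315.9]
tcp_rot: [-3.14, -0.003, -0.378]
contact_force: [0.9, -0.1, 0.3]
grip_width: 60.2
finger_force: 0.0
time: 10.48
tool_pos: [524.5, 148.6, 316.2]
tcp_rot: [-3.141, -0.001, -0.54]
contact_force: [-0.2, -0.5, 0.1]
grip_width: 59.8
finger_force: 0.0
t 10.47 pos [524.5 148.6 316.2] yaw -0.54 q6 2.25 w 59.8 F [-0.2 -0.5  0.1]
row [ -0.3  -0.2 122.2] 0.002
```

View pics/b3.png

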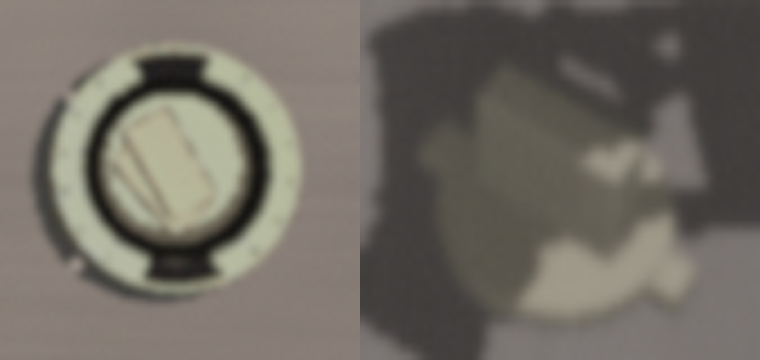

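Both blocks lie stacked in the canister, the upper one at crop (170,170), and the gripper is above the lid. Now I grasp the lid.

```bash
python3 shift.py '[[60,[-0.3,0,50],0],[60,[-0.3,0,95],0],[60,[-0.3,0,122],0],[60,[-0.3,0,122],0]]'; python3 shift.py '[[5,[0,0,0],0],[5,[0,0,0],0],[5,[0,0,0],0],[5,[0,0,0],0],[5,[0,0,0],0]]'; python3 to.py; python3 shift.py '[[5,[0,0,-50],0],[5,[0,0,-110],0],[5,[0,0,-160],0],[5,[0,0,-160],0]]'; python3 to.py 552.3 -106.7 350 0.044
```

```text
time: 11.08
tool_pos: [523.5, 148.6, 192.0]
tcp_rot: [3.139, 0.003, -0.542]
contact_force: [-0.4, 0.5, -0.1]
grip_width: 60.1
finger_force: 0.0
time: 11.7
tool_pos: [524.0, 149.2, 194.0]
tcp_rot: [-3.141, -0.001, -0.542]
contact_force: [-1.7, -0.6, 4.8]
grip_width: 23.9
finger_force: 30.0
t 11.7 pos [524.  149.2 194. ] yaw -0.542 q6 2.25 w 23.9 F [-1.7 -0.6  4.8]
time: 12.2
tool_pos: [524.6, 149.4, 357.3]
tcp_rot: [-3.136, -0.006, -0.542]
contact_force: [0.1, -0.6, -2.4]
grip_width: 23.9
finger_force: 30.0
t 12.2 pos [524.6 149.4 357.3] yaw -0.542 q6 2.25 w 23.9 F [ 0.1 -0.6 -2.4]
row [155.8 205.2   7.3] -0.586
```

```bash
python3 shift.py '[[5,[30,41,0],-0.12],[5,[62,82,0],-0.24],[5,[93,123,0],-0.36],[5,[125,164,0],-0.48],[5,[155.8,205.2,0],-0.586]]'; python3 shift.py '[[5,[0,0,0],0],[5,[0,0,0],0],[5,[0,0,0],0]]'; python3 to.py 552.3 -106.7 340 0.044
python3 - <<'E'
from h import *
s=cap("side");cv2.imwrite("pics/l1.png",cv2.resize(s["color"][110:230,270:420,::-1],None,fx=5,fy=5,interpolation=cv2.INTER_CUBIC))
E
```

```text
time: 12.82
tool_pos: [551.2, -108.5, 351.3]
tcp_rot: [-3.14, 0.003, 0.048]
contact_force: [1.6, 0.1, -2.0]
grip_width: 23.8
finger_force: 30.0
time: 13.2
tool_pos: [551.4, -105.6, 352.8]
tcp_rot: [-3.141, 0.001, 0.045]
contact_force: [-0.0, 0.8, -2.7]
grip_width: 23.6
finger_force: 30.0
t 13.2 pos [ 551.4 -105.6  352.8] yaw 0.045 q6 1.2 w 23.6 F [-0.   0.8 -2.7]
row [ 0.9  1.1 12.8] 0.001
```

View pics/l1.png

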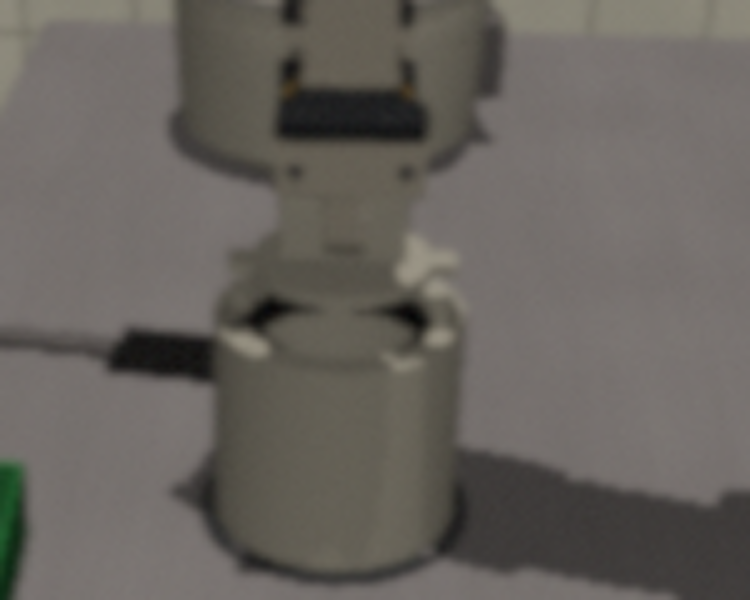

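The lid hangs level over the mouth with lug tips at about (316,161.6) and (361.4,161.6). I check its centre by casting rays.

```bash
python3 - <<'E'
from h import *
s=cap("side")
for p in((316,161.6),(361.4,161.6)): print(ray(s,p,162).round(1))
for X in((552.3-63,-107,162),(552.3+63,-107,162)):print(proj(s,X))
E
python3 shift.py '[[5,[0.9,1.1,10],0],[5,[0.9,1.1,20],0],[5,[0.9,1.1,25],0],[5,[0.9,1.1,28],0],[5,[0.9,1.1,28],0]]'; python3 to.py 552.3 -106.7 319 0.044
```

```text
[ 610.7 -107.5  162. ]
[ 485.2 -117.8  162. ]
[359.9777743  163.29610646]
[314.32516616 161.61992758]
time: 13.92
tool_pos: [552.5, -108.0, 325.3]
tcp_rot: [-3.142, 0.0, 0.044]
contact_force: [-0.3, 0.4, -0.9]
grip_width: 23.7
finger_force: 30.0
t 13.93 pos [ 552.5 -108.   325.3] yaw 0.044 q6 1.2 w 23.7 F [-0.3  0.4 -0.9]
row [-0.1 -1.3  6.3] -0.0
```

```bash
python3 shift.py '[[5,[0,-0.6,2],0],[5,[0,-0.6,4],0],[5,[0,-0.6,6],0],[5,[0,-0.6,7],0],[5,[0,-0.6,7],0]]'; python3 to.py 552.3 -106.7 309 0.044
```

```text
time: 14.55
tool_pos: [552.4, -107.4, 318.9]
tcp_rot: [3.141, -0.0, 0.044]
contact_force: [-1.7, 0.2, 2.5]
grip_width: 23.9
finger_force: 30.0
t 14.55 pos [ 552.4 -107.4  318.9] yaw 0.044 q6 1.2 w 23.9 F [-1.7  0.2  2.5]
row [-0.1 -0.7  9.9] -0.0
```

The lid has dropped about 7 mm into the gaps and the seal is just being touched. Now I press.

```bash
python3 shift.py '[[5,[0,0,3],0],[5,[0,0,6],0],[5,[0,0,9],0],[5,[0,0,12],0],[5,[0,0,12.5],0]]'; python3 shift.py '[[5,[0,0,0],0],[5,[0,0,0],0]]'; python3 to.py
```

```text
time: 15.18
tool_pos: [552.5, -107.3, 306.5]
tcp_rot: [3.141, -0.001, 0.044]
contact_force: [-4.1, 1.4, 10.0]
grip_width: 23.7
finger_force: 30.0
time: 15.42
tool_pos: [552.4, -107.3, 306.7]
tcp_rot: [3.141, -0.001, 0.044]
contact_force: [-3.9, 1.1, 9.0]
grip_width: 24.0
finger_force: 30.0
t 15.43 pos [ 552.4 -107.3  306.7] yaw 0.044 q6 1.2 w 24.0 F [-3.9  1.1  9. ]
```

```bash
python3 shift.py '[[5,[-1,0,0],0.1],[5,[-1,0,0],0.2],[5,[-1,0,0],0.3],[5,[-1,0,0],0.4],[5,[-1,0,0],0.4]]'; python3 to.py;  python3 -c "
from plant import bot;print(bot.get_obs()['moment'])"
```

```text
time: 16.05
tool_pos: [552.1, -107.6, 307.1]
tcp_rot: [-3.141, -0.004, -0.357]
contact_force: [-0.3, 0.1, 8.3]
grip_width: 23.7
finger_force: 30.0
t 16.05 pos [ 552.1 -107.6  307.1] yaw -0.357 q6 1.6 w 23.7 F [-0.3  0.1  8.3]
[ 0.17793652  0.21053177 -0.17861415]
```

```bash
python3 shift.py '[[5,[0,0,0],0.12],[5,[0,0,0],0.24],[5,[0,0,0],0.36],[5,[0,0,0],0.45],[5,[0,0,0],0.45]]'; python3 to.py;  python3 -c "
from plant import bot;print(bot.get_obs()['moment'])"
```

```text
time: 16.68
tool_pos: [552.1, -107.6, 307.1]
tcp_rot: [-3.14, -0.003, -0.807]
contact_force: [-0.1, -0.2, 8.8]
grip_width: 23.6
finger_force: 30.0
t 16.68 pos [ 552.1 -107.6  307.1] yaw -0.807 q6 2.05 w 23.6 F [-0.1 -0.2  8.8]
[ 0.13127964  0.24949498 -0.173152  ]
```

```bash
python3 shift.py '[[5,[0,0,0],0.05],[5,[0,0,0],0.1],[5,[0,0,0],0.13],[5,[0,0,0],0.13]]';python3 -c "
from plant import bot;print(bot.get_obs()['moment'])"; python3 shift.py '[[5,[0,0,-2],0.1],[5,[0,0,-4],0.1],[5,[0,0,-6],0.1],[5,[0,0,-6.5],0.1],[5,[0,0,-6.5],0.1]]'; python3 to.py
```

```text
time: 17.18
tool_pos: [552.2, -107.5, 307.1]
tcp_rot: [-3.139, -0.003, -0.936]
contact_force: [0.2, 0.5, 8.3]
grip_width: 24.2
finger_force: 30.0
[0.22340516 0.17752296 0.24586498]
time: 17.8
tool_pos: [552.2, -107.0, 312.0]
tcp_rot: [-3.14, -0.001, -1.033]
contact_force: [4.6, 2.9, -2.0]
grip_width: 24.7
finger_force: 31.2
t 17.8 pos [ 552.2 -107.   312. ] yaw -1.033 q6 2.28 w 24.7 F [ 4.6  2.9 -2. ]
```

The moment sign flipped, so the stop was reached. My last rows then turned 0.1 rad too far against it, so I ease that back before letting go.

```bash
python3 shift.py '[[5,[0,0,0],-0.05],[5,[0,0,0],-0.12],[5,[0,0,0],-0.14],[5,[0,0,0],-0.14]]';python3 to.py; python3 -c "
from plant import bot;print(bot.get_obs()['moment'])"; python3 shift.py '[[36,[0,0,0],0],[36,[0,0,0],0],[36,[0,0,0],0],[36,[0,0,-30],0],[36,[0,0,-60],0]]'; python3 to.py
```

```text
time: 18.3
tool_pos: [552.0, -107.6, 313.2]
tcp_rot: [-3.14, -0.002, -0.895]
contact_force: [1.1, 0.8, 5.6]
grip_width: 24.0
finger_force: 29.9
t 18.3 pos [ 552.  -107.6  313.2] yaw -0.895 q6 2.14 w 24.0 F [1.1 0.8 5.6]
[ 0.26144346 -0.09403846 -0.04975867]
time: 18.92
tool_pos: [551.4, -107.4, 372.7]
tcp_rot: [3.141, 0.001, -0.896]
contact_force: [0.1, -0.7, 0.4]
grip_width: 35.9
finger_force: 0.0
t 18.93 pos [ 551.4 -107.4  372.7] yaw -0.896 q6 2.14 w 35.9 F [ 0.1 -0.7  0.4]
```

```bash
python3 shift.py '[[36,[-10,-2,-20],0],[36,[-60,-14,-20],0],[36,[-115,-26,-20],0],[36,[-170,-37,-20],0],[36,[-218,-47,-20],0]]'
python3 - <<'E'
from m import *
im=t["color"][...,::-1]
cv2.imwrite("pics/f.png",cv2.hconcat([cv2.resize(im[185:265,330:410],(400,400),interpolation=cv2.INTER_CUBIC),cv2.resize(s["color"][145:225,295:375,::-1],(400,400),interpolation=cv2.INTER_CUBIC)]))
E
```

```text
time: 19.55
tool_pos: [450.8, 93.6, 392.4]
tcp_rot: [-3.142, -0.0, -0.896]
contact_force: [1.0, -0.0, -0.4]
grip_width: 35.8
finger_force: 0.0
```

View pics/f.png

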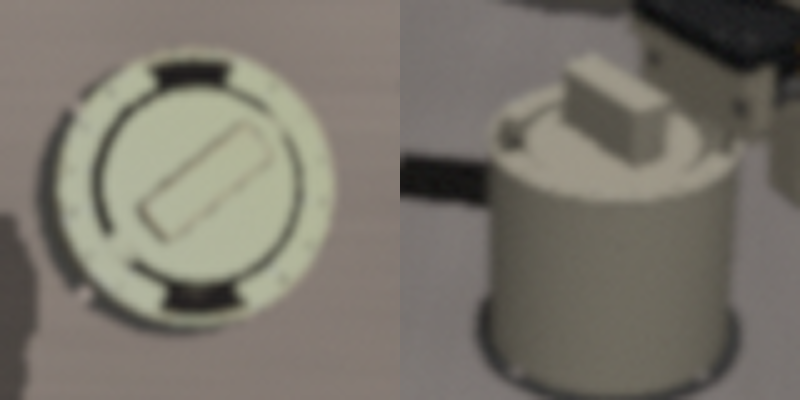

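The lid sits level under the rim with both lugs hidden and the gaps empty at (190,73) and (203,297). The bar is about 53° clockwise of the gaps.

```bash
python3 -c "
from plant import bot;print(bot.close_job())"
```

```text
the job is handed in; nothing more can be done
None
```

Job handed in at about 20 s of the 69 s allowed: both blocks are in the canister and the lid is caught under the rim, level and turned about 53° clockwise; no verdict came back, and I did not re-measure the lunchbox, jar and spatula.

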